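# Interlock the third U-channel on the bundle

### The arm

A 6-joint arm with a two-finger parallel gripper is mounted at the origin on a cart in front of the work surface, level with it; the furniture and walls round the work are solid. World frame = base frame: x ahead of the robot, y to its left, z up, the work surface at z = 0. Lengths are in m, angles in degrees, forces in N, time in s.
With the tool pointing down it reaches from about 0.325 to 0.85 m from the base axis. Payload 15.5 kg.
Tool frame: the origin (TCP) lies between the finger pads; the fingertips stand arm.tip_extent ahead of it and the grasp point (between the pads) lies 5 mm behind it (arm.tip_extent is the distance from the TCP to the fingertips, in m); z points along the fingers, y is the line along which they close (so a half turn about z gives the same grasp; the last joint's range is limited). The gripper opens to 91 mm and grips with 3 to 60 N. Pads are 32 mm wide; open, the fingers measure 118 mm over their backs; the gripper's body (76 mm by 178 mm) begins 60 mm behind the grasp point.
Start: joints at [62.023, 28.281, 77.091, -0, 74.628, -5.472], TCP at [0.239, 0.577, 0.228] pointing down, gripper open.
Joint ranges: [-166.48, 166.48], [-47.26, 123.95], [12.59, 153.08], [-70.14, 250.14], [6.76, 159.57], [-176.63, 176.63]. Speed limits (degrees/s): [108.29, 108.29, 147.25, 172.46, 172.46, 172.46].

### API

Orientations are given as a 3x3 rotation matrix whose columns are the frame's x, y, z axes.
In Python, from rig import arm, hand, kin, telemetry, optics gives the robot as it stands. Calls block until the motion is done:
- arm.move_to(position, orientation): joint-space move of the TCP to a pose.
- arm.move_l(position, orientation=None, feed=0.15): straight line of the TCP; orientation=None keeps the orientation; feed is the mean speed in m/s.
- arm.move_joints(angles): joint-space move.
- hand.grip(opening): finger opening in m; the grip force is fixed at half the most; returns when the fingers have stopped.
- arm.sleep(seconds).
- kin.solve_ik(position, orientation): joint angles nearest the present ones, or None.
- telemetry.observe(): the state.
- optics.snapshot(name): name is "side" or "top" or "wrist"; returns the picture (400x640x3 uint8, red, green, blue); there is no depth.
- optics.get_calibration(name): a dict with "intrinsics" (3x3 intrinsics, pixels), "cam_to_world" (4x4, takes a point from camera to world coordinates). Camera axes: x right, y down, z forward; pixel columns grow to the right and rows downward; lengths in m; the calibration is good to about 2 mm. A picture is of the moment at which its call begins: read the wrist's pose just before it. get_calibration takes no time and is no camera call; for the wrist camera it gives the pose at the moment of the call.
A pose or a line that the arm cannot do raises arm.Unreachable and nothing moves.
- arm.sign_off(): hands the job in; it is judged then, once.
Trained networks look in the newest picture that a camera, given by its name, has taken for a name from the list of things; names that differ only in an ending like _2 or _b are one class to them, and where a whole thing is asked for, a point or a joint stands for the part that bears it (a point fixed in the world has none). Each returns a list of dicts, best first, with "conf" (0 to 1); they miss things now and then, are a little off and sometimes report something else, mostly with a low value. They report only what shows in the picture. A call takes as long as a camera call.
- optics.spot_in(target, camera): "extent" ([left, top, right, bottom] in pixels, round what is visible of it).
- optics.masks_of(target, camera): "mask" (400x640 bool, what is visible of it) and "extent" ([left, top, right, bottom] in pixels, round what is visible of it).
The state is a dict: "t": time; "joint_positions": joint angles; "dq": joint speeds; "tau": joint torques, N m; "ee_pos": TCP position; "tool_rot": TCP orientation; "force": force on the tool from outside, world axes, zero at the start; "torque": the same for the moment, N m; "width": finger opening in m; "grasp_force": force on a finger pad.
Only numpy, scipy, OpenCV 4.12 (cv2) and the standard library are available. Lean on these libraries where they do the work, as an engineer would, in place of code of your own. Each camera call takes 0.05 s, during which the arm holds its last target. There are 200 camera calls.

### The job

Two blue U-channels lie open side up in the plywood cradle. Lay the loose blue U-channel, open side down as it is, along the gap between them so that it bridges both: one of its flanges fully down inside each lower channel, its ends about in line with theirs. Leave the grey channel where it is and the lower two in their places.

Things in the scene. Friction and masses are not known exactly. Their poses are not given: they have to be found in the camera images.
- blue_channel: The channel to place: blue steel U-channel, 140 mm long, 64 wide over the flanges, 28 high, 3 mm plate (58 clear inside), about 0.3 kg, lying loose on the bench open side down. Origin: centre of its underside, level with the flange edges; top of web 28 mm above. Can be gripped from above across the 64 mm width. x along its length, y across, z up.
- lower_left: Blue U-channel of the same size, loose, open side up in the fixed cradle (12 mm plywood board, fences 12 mm high), the one on the +y side. Origin: centre of its underside; inner floor 3 mm, flange tops 28 mm above. Its partner lies parallel at its own y = -84 mm, 20 mm clear between them. x along its length, y across, z up.
- lower_right: The other lower channel, like lower_left, on the -y side of the cradle; lower_left lies at its own y = +84 mm. The third channel seats midway between the two, its origin 3 mm above theirs. Origin: centre of its underside. x along its length, y across, z up.
- grey_channel: U-channel of the same size painted light grey, lying open side down on the bench like the blue one; not to be used. Origin: centre of its underside. x along its length, y across, z up.

How it is judged:
By the outcome, as a careful person would: the job done as asked, in the order asked, and still so for the second after the job is handed in, with the robot touching nothing.
It also fails if it takes over 32 s, if anything falls off the work surface, if the arm or the gripper's body presses on something with over 40 N, if the wrist force passes 120 N, or if a joint passes its speed limit or range.

## Working session

There is one attempt and no reset: what is moved stays moved. The work goes in short steps, each a Python script; the robot and the scene stay as the last script left them, time stands still between calls to the robot, and variables do not carry over. Pictures are saved under pics/ and viewed, at most 10 in all, crops included, and the job is handed in when it is done.

```bash
mkdir -p pics
python3 - <<'E'
from rig import arm, hand, kin, telemetry, optics
import cv2,numpy as np
for c in ["top","side"]:
    im=optics.snapshot(c); cv2.imwrite(f"pics/{c}0.png",im[:,:,::-1])
    k=optics.get_calibration(c); print(c,k["intrinsics"].round(1).tolist(),k["cam_to_world"].round(4).tolist())
    for n in ["blue_channel","lower_left","lower_right","grey_channel"]:
        for d in optics.masks_of(n,c)[:3]:
            m=d["mask"].astype(np.uint8); r=cv2.minAreaRect(cv2.findNonZero(m)) if m.any() else None
            print(n,round(d["conf"],2),d["extent"],r)
s=telemetry.observe(); print(s["t"],s["width"],s["force"],arm.tip_extent,s["tool_rot"])
E
```

```text
top [[463.1, 0.0, 315.8], [0.0, 463.1, 193.2], [0.0, 0.0, 1.0]] [[-0.0129, -0.9961, 0.0868, 0.471], [-0.9999, 0.0128, -0.0024, 0.1628], [0.0013, -0.0868, -0.9962, 0.8786], [0.0, 0.0, 0.0, 1.0]]
blue_channel 0.65 [354.9, 106.9, 414.7, 185.5] ((387.1711730957031, 144.908203125), (35.9016227722168, 75.116943359375), 18.778034210205078)
lower_left 0.95 [216.7, 161.1, 266.7, 241.8] ((241.81094360351562, 202.4398193359375), (75.47036743164062, 37.46598434448242), 79.04593658447266)
lower_right 0.61 [263.5, 154.8, 309.6, 233.6] ((286.8846435546875, 195.42308044433594), (74.9163589477539, 36.47760009765625), 78.69007110595703)
grey_channel 0.71 [382.5, 206.2, 435.9, 286.2] ((408.08062744140625, 243.91485595703125), (77.41129302978516, 37.27412033081055), 78.9964599609375)
side [[438.4, 0.0, 318.4], [0.0, 438.4, 202.0], [0.0, 0.0, 1.0]] [[0.9904, -0.0689, 0.12, 0.4587], [-0.1379, -0.5605, 0.8166, -0.5379], [0.011, -0.8253, -0.5646, 0.5319], [0.0, 0.0, 0.0, 1.0]]
lower_left 0.81 [261.8, 161.9, 331.8, 184.5] ((296.1440124511719, 173.9532012939453), (19.404388427734375, 64.3814468383789), 80.13418579101562)
lower_right 0.6 [269.5, 178.0, 346.7, 215.1] ((307.3800048828125, 194.83999633789062), (24.686195373535156, 72.71693420410156), 79.69515228271484)
grey_channel 0.64 [220.0, 255.5, 315.0, 310.3] ((267.591552734375, 281.5597229003906), (40.58406448364258, 89.09953308105469), 78.11134338378906)
0.5 0.09133768732560633 [-0.22035139  0.61765637 -0.57680654] 0.014 [[-9.23847941e-01  3.82759690e-01 -3.17020348e-05]
 [ 3.82759692e-01  9.23847940e-01 -5.51377843e-05]
 [ 8.18333832e-06 -6.30731896e-05 -9.99999998e-01]]
```

View pics/top0.png

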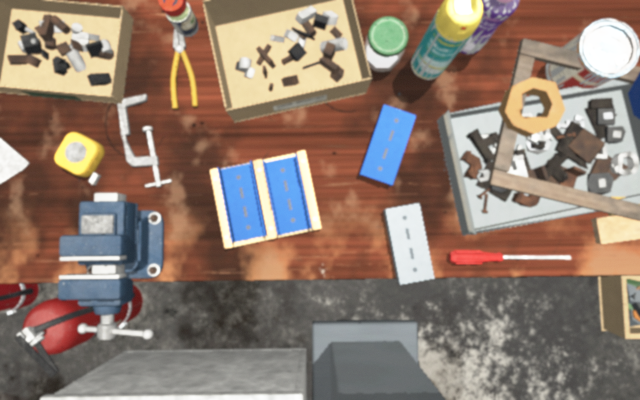

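View pics/side0.png

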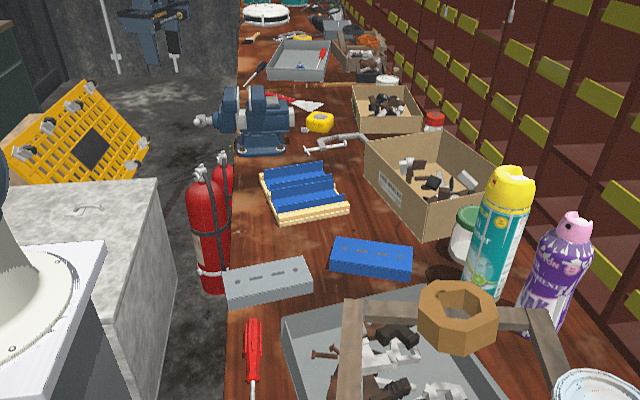

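The top view shows the loose blue channel at about (388,145), grey at (408,244), and the cradle at (265,198) with lower_left at 242 and lower_right at 287. I'll fit box silhouettes to the masks.

```bash
cat > h.py <<'E'
from rig import arm, hand, kin, telemetry, optics
import cv2, numpy as np
from scipy.optimize import minimize
def box(x,y,a,z0):
    c,s=np.cos(a),np.sin(a)
    return np.array([[x+c*u-s*v,y+s*u+c*v,z0+w] for u in(-.07,.07) for v in(-.032,.032) for w in(0,.028)])
def proj(P,k):
    T=np.linalg.inv(k["cam_to_world"]); q=(P@T[:3,:3].T+T[:3,3])@k["intrinsics"].T
    return q[:,:2]/q[:,2:]
def back(px,z,k):
    M=k["cam_to_world"]; d=M[:3,:3]@np.linalg.solve(k["intrinsics"],[px[0],px[1],1]); t=(z-M[2,3])/d[2]
    return M[:3,3]+t*d
def fit(mask,k,z0):
    """pose (x,y,yaw) of a channel from its mask; returns also the IoU"""
    m=cv2.resize(mask.astype(np.uint8)*255,None,fx=4,fy=4,interpolation=cv2.INTER_LINEAR)>127
    def iou(p):
        h=cv2.convexHull(((proj(box(p[0],p[1],p[2],z0),k)+.5)*4-.5).astype(np.float32))
        im=np.zeros(m.shape,np.uint8); cv2.fillConvexPoly(im,np.round(h*16).astype(np.int32),1,shift=4)
        return (m&(im>0)).sum()/(m|(im>0)).sum()
    pts=cv2.findNonZero(mask.astype(np.uint8)); b=cv2.boxPoints(cv2.minAreaRect(pts))
    w=np.array([back(q,z0+.02,k)[:2] for q in b]); c=w.mean(0)
    e=max(w[1]-w[0],w[2]-w[1],key=np.linalg.norm); e=e*np.sign(e[0])
    x0=np.array([*c,np.arctan2(e[1],e[0])])
    S=x0+np.array([[0,0,0],[.01,0,0],[0,.01,0],[0,0,.1]])
    r=minimize(lambda p:-iou(p),x0,method="Nelder-Mead",options=dict(initial_simplex=S,xatol=1e-4,fatol=1e-4))
    return r.x,-r.fun
def measure(names,cam):
    k=optics.get_calibration(cam); im=optics.snapshot(cam); out={}
    for n in names:
        for d in optics.masks_of(n,cam)[:2]:
            p,q=fit(d["mask"],k,.012 if "lower" in n else 0)
            print(cam,n,round(d["conf"],2),p[:2].round(4),np.degrees(p[2]).round(2),"iou",round(q,3))
            out.setdefault(n,p)
    return im,out
def rot(yaw):
    "tool down, closing line across a channel of this yaw"
    c,s=np.cos(yaw),np.sin(yaw); return np.array([[c,s,0],[s,-c,0],[0,0,-1.]])
E
python3 - <<'E'
from h import *
N=["blue_channel","lower_left","lower_right","grey_channel"]
_,o=measure(N,"top"); measure(N,"side")
k=optics.get_calibration("wrist"); s=telemetry.observe()
print((s["tool_rot"].T@(k["cam_to_world"][:3,3]-s["ee_pos"])).round(4),(np.array(s["tool_rot"]).T@k["cam_to_world"][:3,:3]).round(3).tolist(),k["intrinsics"][0,0])
for n in N[:3]:
  for a in (0,np.pi):
    j=kin.solve_ik([*o[n][:2],.25],rot(o[n][2]+a)); print(n,a,None if j is None else np.round(j,1))
E
```

```text
top blue_channel 0.64 [0.6371 0.0251] -19.85 iou 0.937
top lower_left 0.58 [0.5283 0.297 ] 11.1 iou 0.914
top lower_right 0.96 [0.5418 0.2143] 10.85 iou 0.932
top grey_channel 0.72 [ 0.4508 -0.0084] 9.66 iou 0.952
side blue_channel 0.89 [0.6371 0.0271] -20.19 iou 0.972
side blue_channel 0.24 [0.5455 0.2422] 9.63 iou 0.842
side lower_left 0.85 [0.5312 0.3193] 10.17 iou 0.735
side lower_right 0.58 [0.5441 0.228 ] 10.33 iou 0.828
side grey_channel 0.68 [ 0.4534 -0.0072] 8.74 iou 0.95
[ 8.490e-02  1.000e-04 -1.574e-01] [[0.001, -0.956, -0.295], [1.0, 0.0, 0.002], [-0.002, -0.295, 0.956]] 350.7301707264199
blue_channel 0 [ -3.1  28.2  73.5  -0.   78.3 106.7]
blue_channel 3.141592653589793 [ -3.1  28.2  73.5  -0.   78.3 -73.3]
lower_left 0 [ 23.7  25.6  78.2  -0.   76.2 102.6]
lower_left 3.141592653589793 [ 23.7  25.6  78.2  -0.   76.2 -77.4]
lower_right 0 [15.7 23.7 81.5 -0.  74.8 94.9]
lower_right 3.141592653589793 [ 15.7  23.7  81.5  -0.   74.8 -85.1]
```

Run:
```python
from h import *
s=telemetry.observe(); p=np.array(s["ee_pos"]); p[2]=.32
arm.move_l(p,feed=.3)
N=["lower_left","lower_right"]
arm.move_to([.545,.256,.27],rot(np.radians(10)+np.pi))
im,o=measure(N,"wrist"); cv2.imwrite("pics/w1.png",im[:,:,::-1])
arm.move_to([.637,.026,.25],rot(np.radians(-20)+np.pi))
im,o=measure(["blue_channel"],"wrist"); cv2.imwrite("pics/w2.png",im[:,:,::-1])
print(telemetry.observe()["t"])
```

```text
wrist lower_left 0.78 [0.5309 0.2991] 11.24 iou 0.93
wrist lower_right 0.72 [0.5433 0.216 ] 11.04 iou 0.934
wrist blue_channel 0.84 [0.6351 0.0272] -19.94 iou 0.977
4.325
```

View pics/w1.png

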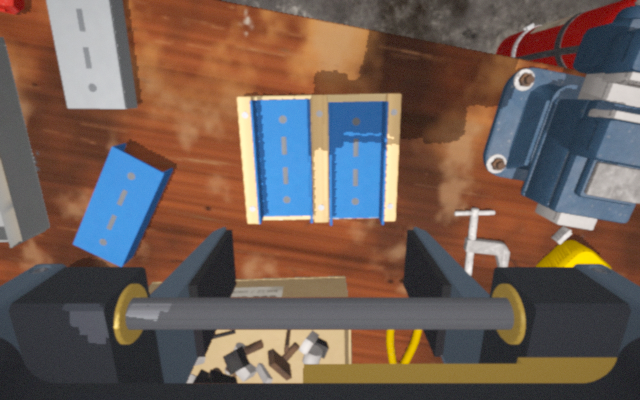

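View pics/w2.png

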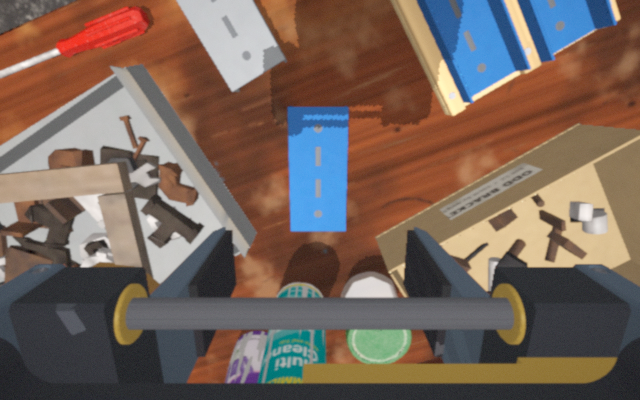

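w1 shows the lower channels at (262–310, 101–220) and (330–385, 100–222). In w2 the blue channel is at (289–348, 107–231), with the way to it clear. I'll overlay the model on the cradle to check how the ends line up.

Run:
```python
from h import *
import os
# pose of w1: recompute camera from the tool-relative mount
k=optics.get_calibration("wrist"); s=telemetry.observe(); R=np.array(s["tool_rot"]); 
Rc=R.T@k["cam_to_world"][:3,:3]; tc=R.T@(k["cam_to_world"][:3,3]-s["ee_pos"])
R1=rot(np.radians(10)+np.pi); M=np.eye(4); M[:3,:3]=R1@Rc; M[:3,3]=np.array([.545,.256,.27])+R1@tc
k1=dict(intrinsics=k["intrinsics"],cam_to_world=M); kt=optics.get_calibration("top")
def ov(f,k,c,crop,sc,out,half=.042,yaw=10.9):
    im=cv2.imread(f); x0,y0,x1,y1=crop; im=cv2.resize(im[y0:y1,x0:x1],None,fx=sc,fy=sc,interpolation=cv2.INTER_CUBIC)
    a=np.radians(yaw)
    for sg in(-1,1):
        P=box(c[0]-sg*half*np.sin(a),c[1]+sg*half*np.cos(a),a,.012)[[1,3,7,5]]
        q=(proj(P,k)-[x0,y0]+.5)*sc
        cv2.polylines(im,[np.round(q).astype(int)],True,(0,255,255),1)
    cv2.imwrite(out,im); return im
a=ov("pics/w1.png",k1,[.5371,.2576],(225,80,415,235),4,"pics/o1.png")
b=ov("pics/top0.png",kt,[.5350,.2557],(200,140,330,255),5,"pics/o2.png")
print(a.shape,b.shape)
```

```text
(620, 760, 3) (575, 650, 3)
```

View pics/o1.png

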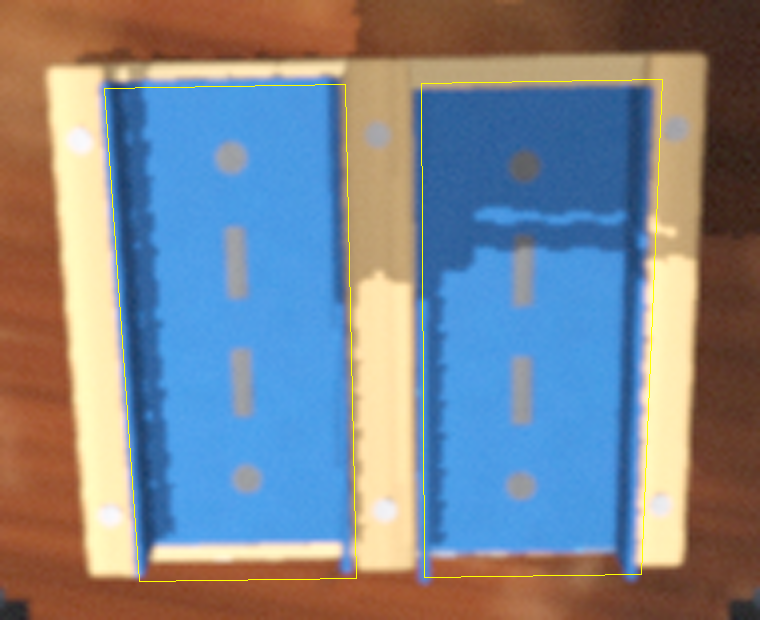

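View pics/o2.png

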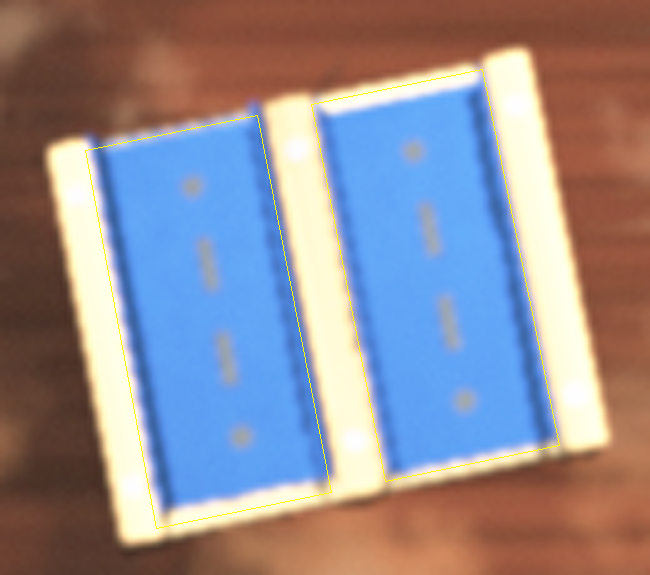

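The lower channels are about 3–4 mm staggered lengthwise, so I'm aiming for their mean: (0.536, 0.2566), yaw 10.9°. Grasping now, slightly towards the robot because of the box.

Run:
```python
from h import *
a=np.radians(-20.); c=np.array([.6362,.0268]); g=c-.008*np.array([np.cos(a),np.sin(a)])
arm.move_to([*g,.12],rot(a+np.pi))
f0=np.array(telemetry.observe()["force"])
arm.move_l([*g,.05],feed=.15); arm.move_l([*g,.018],feed=.06)
print("df",(np.array(telemetry.observe()["force"])-f0).round(1))
hand.grip(.055); s=telemetry.observe(); print("w",s["width"],s["grasp_force"])
arm.move_l([*g,.17],feed=.15)
s=telemetry.observe(); print("w",s["width"],s["grasp_force"],(np.array(s["force"])-f0).round(1))
b=np.radians(10.9); d=np.array([.536,.2566]); q=d-.008*np.array([np.cos(b),np.sin(b)])
arm.move_to([*q,.13],rot(b+np.pi)); arm.sleep(.2)
# check carried channel in the top view: underside z = .13-.018
im=optics.snapshot("top"); k=optics.get_calibration("top"); cv2.imwrite("pics/t2.png",im[:,:,::-1])
for m in optics.masks_of("blue_channel","top")[:2]: print(m["conf"],m["extent"])
im=optics.snapshot("wrist"); k=optics.get_calibration("wrist"); cv2.imwrite("pics/w3.png",im[:,:,::-1])
print(proj(box(*d,b,.112),k).round(0).tolist())
s=telemetry.observe(); print("t",s["t"],s["width"],s["force"])
```

```text
df [-1.4  0.1 -1.4]
w 0.06371545776409372 29.999494403600693
w 0.06391137258685164 29.999606609344482 [-1.4 -1.3 -4.5]
0.69 [242.9, 214.6, 282.4, 238.3]
[[254.0, 140.0], [243.0, 149.0], [383.0, 140.0], [395.0, 148.0], [267.0, 369.0], [260.0, 409.0], [371.0, 369.0], [378.0, 408.0]]
t 9.2417 0.0640388479781046 [ 0.10251114  0.18201888 -3.26787155]
```

View pics/w3.png

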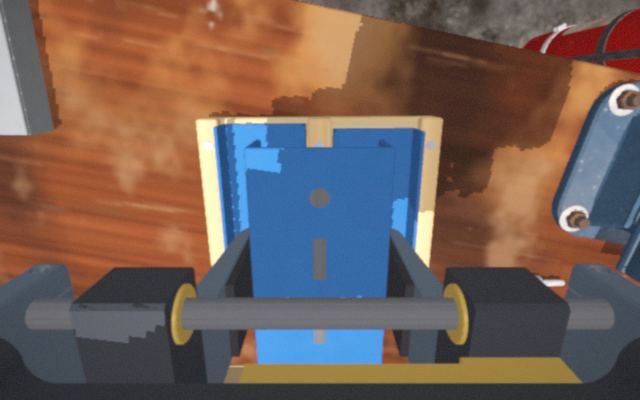

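The carried channel's near edge, (245,148) to (394,148), matches the prediction of (243,149) to (395,148). Lowering it.

Run:
```python
from h import *
p=np.array(telemetry.observe()["ee_pos"])
arm.move_l([p[0],p[1],.06],feed=.12); arm.move_l([p[0],p[1],.038],feed=.05)
f0=telemetry.observe()["force"][2]; z=.038
print("z38 f",f0)
while z>.0325:
    z-=.001; arm.move_l([p[0],p[1],z],feed=.03); f=telemetry.observe()["force"][2]-f0; print(round(z,4),round(f,1))
    if f>6: break
hand.grip(.085); print("w",telemetry.observe()["width"]); arm.sleep(.2)
arm.move_l([p[0],p[1],.10],feed=.12); arm.move_l([p[0]-.03,p[1],.27],feed=.3)
arm.move_joints(np.array(telemetry.observe()["joint_positions"])+[-35,0,0,0,0,0])
im=optics.snapshot("top"); k=optics.get_calibration("top")
m=optics.masks_of("blue_channel","top")
for d in m[:2]: r,q=fit(d["mask"],k,.015); print("blue",d["conf"],r[:2].round(4),np.degrees(r[2]).round(2),round(q,3))
o=cv2.resize(im[140:255,200:330,::-1],None,fx=5,fy=5,interpolation=cv2.INTER_CUBIC); cv2.imwrite("pics/f1.png",o)
ims=optics.snapshot("side"); c=cv2.resize(ims[140:240,230:370,::-1],None,fx=5,fy=5,interpolation=cv2.INTER_CUBIC); cv2.imwrite("pics/f2.png",c)
s=telemetry.observe(); print("t",s["t"],s["force"])
```

```text
z38 f -2.3662438814067097
0.037 0.6
0.036 -1.6
0.035 -0.2
0.034 -1.0
0.033 4.6
0.032 21.2
w 0.08483874418422269
blue 0.83 [0.5365 0.2563] 11.07 0.956
t 15.6583 [ 0.26147619 -0.286878    0.66247952]
```

View pics/f1.png

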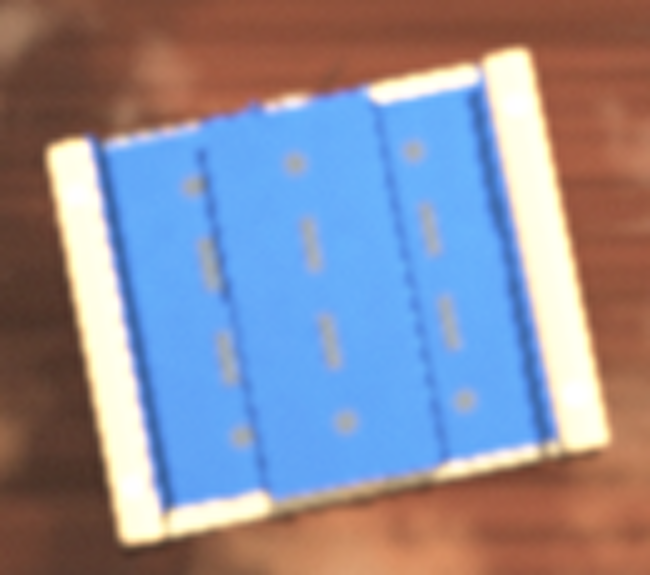

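View pics/f2.png

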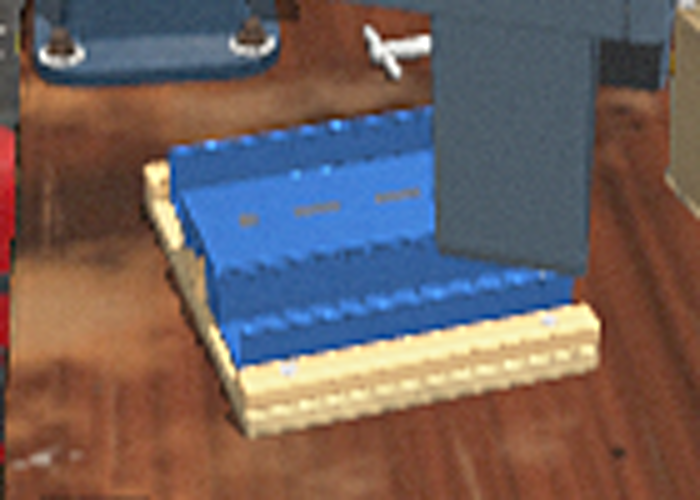

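The channel sits midway between the two lower ones. Both of those have their hole positions unchanged in the top view, (193,186) and (413,151). Contact came at the expected height, with the robot clear afterwards.

```bash
python3 -c "
from rig import arm
print(arm.sign_off())"
```

```text
the job is handed in; nothing more can be done
None
```

The blue channel bridges both lower channels, seated at full depth midway between them with its ends about in line with theirs (those two sit about 3–4 mm out of line with each other), and the job was handed in at about 16 s of the 32 s allowed.

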